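# Load a radio battery pack into the sloping charging cradle

### The arm

A 6-joint arm with a two-finger parallel gripper is mounted at the origin on the work surface. World frame = base frame: x ahead of the robot, y to its left, z up, the work surface at z = 0. Lengths are in m, angles in rad, forces in N, time in s.
With the tool pointing down it reaches from about 0.35 to 0.875 m from the base axis. Payload 4.2 kg.
Tool frame: the origin (TCP) lies on the centre line of the jaws, within the pads' length; the fingertips stand 8 mm ahead of it and the grasp point (between the pads) lies 11 mm behind it; z points along the fingers, y is the line along which they close (so a half turn about z gives the same grasp; the last joint's range is limited). The gripper opens to 85 mm and grips with 20 to 120 N. Pads are 22 mm wide; open, the fingers measure 114 mm over their backs; the gripper's body (76 mm by 85 mm) begins 54 mm behind the grasp point. The pads swing forward as they close: fully open they stand 13 mm farther back than shut.
Start: joints at [-0.843, 0.385, 0.008, 0, -1.194, -0.259], TCP at [0.282, -0.558, 0.239] pointing down, gripper open.
Joint ranges: [-3.14, 3.14], [-1.21, 2.06], [-1.07, 1.41], [-3.16, 2.05], [-2.99, -0.16], [-3.1, 3.1]. Speed limits (rad/s): [2.79, 2.79, 3.14, 3.14, 3.14, 3.14].

### API

Orientations are given as a rotation vector (axis times angle).
In Python, from rig import * gives the robot as it stands. Calls block until the motion is done:
- move_pose(position, orientation): joint-space move of the TCP to a pose.
- move_straight(position, vel=0.15, attitude=None, stop_force=None): straight line of the TCP; attitude=None keeps the orientation; vel is the mean speed in m/s. With stop_force (N) it stops when the force on the tool has changed by that much, and returns True; else False.
- movej(angles): joint-space move.
- open_jaws() and close_gripper(f_grip=None): open the fingers fully, or close them until they stop; f_grip is the grip in N (None keeps the last).
- pause(seconds).
- inverse_kinematics(position, orientation): joint angles nearest the present ones, or None.
- snapshot(name): name is "side" or "top"; returns a dict with "pixels" (384x512x3 uint8, blue, green, red), "vertical_fov" (degrees; the focal length in pixels is half the picture's height over the tangent of half this angle, whatever the lens; pixels are square), "cx", "cy" (the principal point, pixels), "origin" and "rotation" of the camera in the world. Camera axes: x right, y down, z forward; pixel columns grow to the right and rows downward; lengths in m; the calibration is good to about 2 mm. A picture is of the moment at which its call begins. There is no depth.
A pose or a line that the arm cannot do raises PlanningError and nothing moves.
- sign_off(): hands the job in; it is judged then, once.
Readings, each from a call of its own:
- get_clock(): time.
- get_q(): joint angles.
- get_qvel(): joint speeds.
- get_effort(): joint torques, N m.
- get_ee_pos(): TCP position.
- get_tool_rot(): TCP orientation.
- get_contact_force(): force on the tool from outside, world axes, zero at the start.
- get_ft_torque(): the same for the moment, N m.
- get_gripper_width(): finger opening in m.
- get_grip_force(): force on a finger pad.
Only numpy, scipy, OpenCV 4.12 (cv2) and the standard library are available. Lean on these libraries where they do the work, as an engineer would, in place of code of your own. Each camera call takes 0.05 s, during which the arm holds its last target. There are 200 camera calls.

### The job

Put the battery pack on charge: lay it flat and gently on the sloping plate of the charging cradle, lengthwise along the side fence but well up the slope and clear of that fence, and let go so that it slides by itself down into the corner between fence and contact block. Once it has come to rest there, push its upper end gently down along the fence until the stiff contact block is fully home at its end stop, never forcing it, and leave the pack there. Leave the other things on the desk alone.

Things in the scene. Friction and masses are not known exactly. Their poses are not given: they have to be found in the camera images.
- pack_center (a point): Centre of the battery pack (18 mm above its underside): a loose black plastic block 90 mm long (its x), 50 mm wide (y), 36 mm thick (z), 0.2 to 0.4 kg, brass strips at both ends, grey panel on top. It lies flat on the desk; either end may go first. Its shell slides easily on the plate.
- plate: Fixed aluminium plate of the cradle. Origin: on its surface, in the corner of fence and contact block when that is home. x: up the slope along the fence, y: up the cross slope away from the fence (both rise about 15 degrees), z: out of the plate. Surface from x -45 to 190, y -12 to 138 mm. Pack fully home: centre at about x 45, y 25, z 18 mm.
- fence_end (a point): Upper end of the grey side fence, top edge of its inner face. The fence is a straight wall 22 mm high, 8 mm thick, on the plate's lower long side, from here 215 mm down along the plate's -x; inner face at plate y = 0. A pack let go on the plate slides by its weight against fence and block.
- contact_block: Block at the fence's low end, black, 12 mm deep, 40 wide, 27 high, brass strips; slides along the plate's x. Axes as the plate's; its pack side face is at x 12, y 5 to 45 mm of its frame. Home: its origin at plate x = -12 mm, at a hard stop; it starts 9 to 12 mm short. Friction about 7 N, no spring; the pack's weight does not push it home. Pack on cradle: stay under 30 N.
- handheld: A bystander: handheld radio lying on the desk, black, 115 x 56 x 34 mm with a 100 mm rubber aerial; origin under the middle of its case.
- mug: A bystander: white mug 80 mm across and 90 mm high, origin under its centre.
- speaker_mic: A bystander: grey speaker microphone 75 x 55 x 28 mm lying on the desk, origin under its centre.
Mind the look-alikes: they are no part of the job. Leave any blue or red look-alike of the part that bears pack_center alone.

How it is judged:
By the outcome, as a careful person would: the job done as asked, in the order asked, and still so for the second after the job is handed in, with the robot touching nothing.
It also fails if it takes over 64 s, if anything falls off the work surface, if the arm or the gripper's body presses on something with over 40 N, if the wrist force passes 120 N, or if a joint passes its speed limit or range.

## Working session

There is one attempt and no reset: what is moved stays moved. The work goes in short steps, each a Python script; the robot and the scene stay as the last script left them, time stands still between calls to the robot, and variables do not carry over. Pictures are saved under pics/ and viewed, at most 10 in all, crops included, and the job is handed in when it is done.

```bash
ls; mkdir -p pics; python3 - <<'E'
from rig import *
import cv2,numpy as np,pickle
S={}
for n in("side","top"):
    s=snapshot(n);S[n]=s;cv2.imwrite(f"pics/{n}0.png",s["pixels"]);print(n,s["vertical_fov"],s["cx"],s["cy"],s["origin"],np.array(s["rotation"]).tolist(),[k for k in s])
pickle.dump(S,open("s0.pkl","wb"));print(get_clock())
cv2.imwrite("pics/both.png",np.vstack([S["side"]["pixels"],S["top"]["pixels"]])[:, :])
E
```

```text
pics
side 48.47288071019497 250.39685512224034 195.17064557826362 [-0.13517675  0.7597488   0.90831262] [-1.069927082372194, 2.3732477470143545, -1.0854669116366404] ['pixels', 'vertical_fov', 'cx', 'cy', 'origin', 'rotation']
top 47.21842772426165 256.8013138927571 188.53262804943492 [0.33428962 0.09879469 1.11658307] [-2.1923030124166782, 1.999779235008991, -0.2329656707943816] ['pixels', 'vertical_fov', 'cx', 'cy', 'origin', 'rotation']
0.1
```

View pics/top0.png

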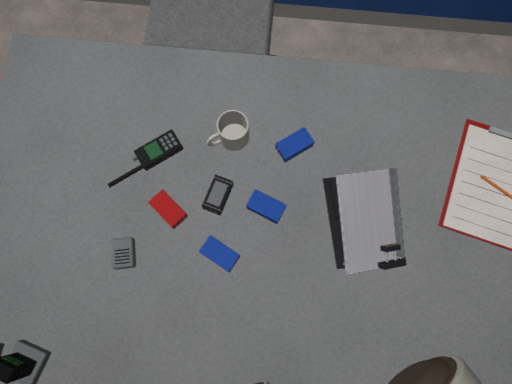

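View pics/side0.png

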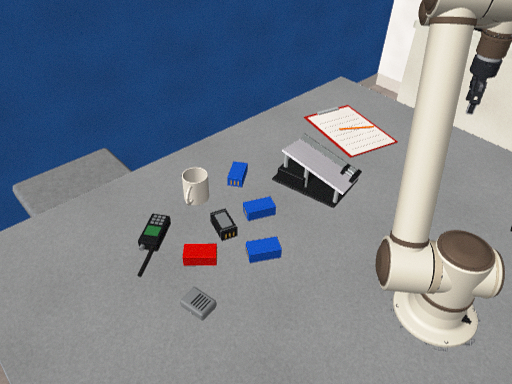

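The top view shows the cradle at about (368,220). Candidates for the pack in the top view are black with a grey panel at (217,194), blue at (294,144), (266,206) and (220,253), and red at (168,208). Only the black one fits the description. The radio is at (158,149), the mug at (232,130) and the mic at (123,252).

```bash
python3 - <<'E'
import cv2,numpy as np,pickle
S=pickle.load(open("s0.pkl","rb"))
def crop(n,x,y,w,h,k):
    return cv2.resize(S[n]["pixels"][y:y+h,x:x+w],None,fx=k,fy=k,interpolation=cv2.INTER_CUBIC)
a=crop("top",315,160,100,120,5);b=crop("top",192,164,50,60,5)
c=crop("side",200,200,50,60,5)
cv2.imwrite("pics/cropT.png",np.hstack([a,np.vstack([b,c])]))
cv2.imwrite("pics/cropS.png",crop("side",265,125,110,90,7)[:600])
E
```

```text
(no output)
```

View pics/cropT.png

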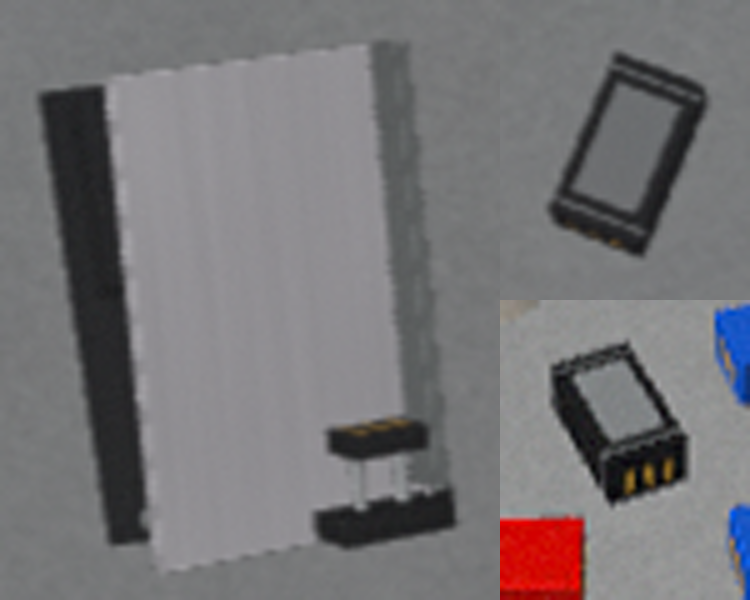

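View pics/cropS.png

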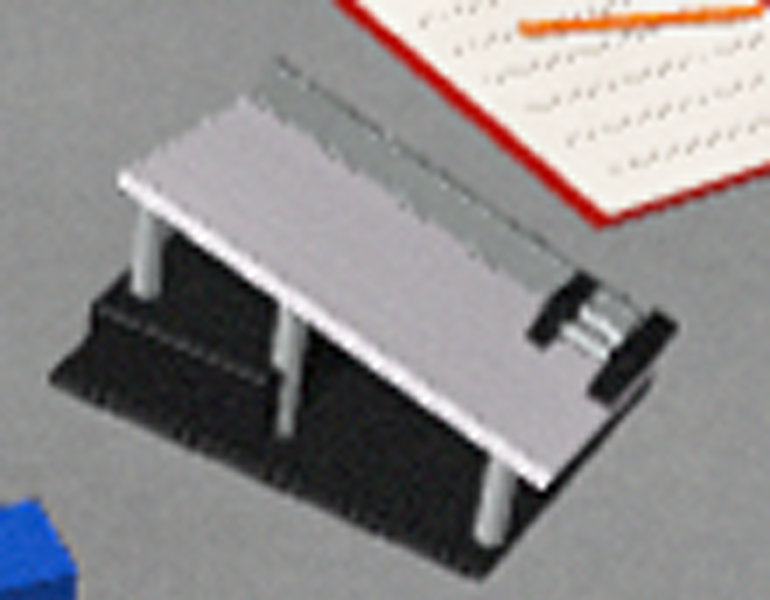

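The crops confirm the pack: black, grey panel, brass on its ends, centred at top (217.4,193.3) and side (223.7,219.6). The cradle's plate corners also show clearly, at top (336,175), (347,274), (389,168) and side (282,150), (343,194), (300,139).

```bash
cat >h.py <<'E'
import numpy as np,pickle,cv2
from scipy.spatial.transform import Rotation as R
from scipy.optimize import least_squares
def proj(s,P):
    f=192/np.tan(np.radians(s["vertical_fov"])/2)
    c=R.from_rotvec(np.ravel(s["rotation"])).inv().apply(np.atleast_2d(P)-s["origin"])
    return c[:,:2]/c[:,2:]*f+[s["cx"],s["cy"]]
def ray(s,uv,z):
    f=192/np.tan(np.radians(s["vertical_fov"])/2)
    d=R.from_rotvec(np.ravel(s["rotation"])).apply([(uv[0]-s["cx"])/f,(uv[1]-s["cy"])/f,1])
    return np.array(s["origin"])+d*(z-s["origin"][2])/d[2]
def tri(S,a,b):
    return least_squares(lambda p:np.r_[proj(S["top"],p)[0]-a,proj(S["side"],p)[0]-b],[.5,0,.1])
E
python3 - <<'E'
from h import *
S=pickle.load(open("s0.pkl","rb"))
T=lambda u,v:np.array([(u+.5)/5-.5+315,(v+.5)/5-.5+160])
B=lambda u,v:np.array([(u-500+.5)/5-.5+192,(v+.5)/5-.5+164])
C=lambda u,v:np.array([(u-500+.5)/5-.5+200,(v-300+.5)/5-.5+200])
D=lambda u,v:np.array([(u+.5)/7-.5+265,(v+.5)/7-.5+125])
pl=[[190,138,0],[-45,138,0],[190,0,0]]
t=[T(106,77),T(160,572),T(371,43)];d=[D(119,178),D(547,490),D(243,98)]
W=[]
for a,b in zip(t,d):
    r=tri(S,a,b);W.append(r.x);print(r.x.round(4),r.fun.round(2))
W=np.array(W);print(np.linalg.norm(W[0]-W[1]),np.linalg.norm(W[0]-W[2]),"want .235 .138")
P=np.array(pl)/1000
Rm,_=R.align_vectors(W-W.mean(0),P-P.mean(0));
def res(p):
    X=R.from_rotvec(p[:3]).apply(P)+p[3:]
    M=R.from_rotvec(p[:3]).as_matrix()
    return np.r_[(proj(S["top"],X)-t).ravel(),(proj(S["side"],X)-d).ravel(),(np.degrees(np.arcsin(M[2,:2]))-15)/1]
r=least_squares(res,np.r_[Rm.as_rotvec(),W.mean(0)-Rm.apply(P.mean(0))])
print(r.fun.round(2));M=R.from_rotvec(r.x[:3]).as_matrix();print(M.round(3),r.x[3:].round(4),np.degrees(np.arcsin(M[2])))
np.save("plate.npy",r.x)
# check predicted features: fence end, block front top corners at offset 10mm
X=R.from_rotvec(r.x[:3]).apply(np.array([[190,0,22],[10,5,27],[10,45,27],[10,45,0]])/1000)+r.x[3:]
print((proj(S["top"],X)-[315,160])*5,(proj(S["side"],X)-[265,125])*7)
for z,f,a,n in((.036,"top",[B(617,55),B(706,97)],[B(553,207),B(641,236)]),(.036,"side",[C(552,365),C(630,345)],[C(686,432),C(607,458)])):
    F=[ray(S[f],q,z) for q in a];N=[ray(S[f],q,z) for q in n]
    fm=np.mean(F,0);nm=np.mean(N,0);v=fm-nm
    print(f,((fm+nm)/2).round(4),"len",np.linalg.norm(v).round(4),"wid",np.linalg.norm(F[0]-F[1]).round(4),np.linalg.norm(N[0]-N[1]).round(4),"yaw",np.degrees(np.arctan2(v[1],v[0])).round(1))
print(tri(S,B(629,148),C(619,400)).x)
from rig import *
print(get_tool_rot())
E
```

```text
[ 0.612  -0.0647  0.1271] [-0.02 -0.03  0.05  0.01]
[ 0.3915 -0.1138  0.0581] [-0.05 -0.09  0.13  0.02]
[ 0.6516 -0.1969  0.0922] [-0.26 -0.43  0.7   0.15]
0.23618012815256767 0.14241986617285135 want .235 .138
[ 0.63 -0.28 -0.11 -0.28 -1.1   0.23  0.15 -0.    0.08 -0.86  0.7   0.63
  0.73 -0.8 ]
[[ 0.942 -0.266 -0.204]
 [ 0.198  0.932 -0.303]
 [ 0.271  0.245  0.931]] [ 0.4709 -0.2326  0.0404] [15.73497192 14.19860485 68.55180863]
[[390.02222583  40.84785356]
 [422.88783444 417.77320159]
 [349.90408986 430.9236903 ]
 [318.21429005 423.02637904]] [[265.14095088  62.98403443]
 [573.62115488 270.71095408]
 [544.52684749 296.32242253]
 [515.13201729 340.95201899]]
top [0.5626 0.2147 0.036 ] len 0.0812 wid 0.0505 0.0467 yaw -17.2
side [0.5638 0.2151 0.036 ] len 0.0818 wid 0.0488 0.049 yaw -16.1
[0.56284437 0.21503895 0.03567809]
[ 7.29306904e-01 -3.05518331e+00 -2.91188922e-03]
```

```bash
cat >>h.py <<'E'
pl=np.load("plate.npy");PR=R.from_rotvec(pl[:3]);PO=pl[3:]
pw=lambda x,y,z:PO+PR.apply(np.array([x,y,z])/1000)
E
python3 - <<'E'
from rig import *
from h import *
psi=np.radians(-16.6)
best=None
for k in(0,1):
    t=R.from_matrix(np.diag([1,-1,-1.])) if k==0 else R.from_matrix(np.diag([-1,1,-1.]))
    g=R.from_euler("z",psi)*t
    q=inverse_kinematics([.563,.215,.2],g.as_rotvec()); p=inverse_kinematics(pw(120,82,60),(PR*t).as_rotvec()); p2=inverse_kinematics(pw(125,25,60),(PR*t).as_rotvec())
    print(k,*[None if a is None else np.round(a,2) for a in(q,p,p2)])
    if q is not None and p is not None and p2 is not None:
        c=max(abs(np.r_[q[5],p[5],p2[5]]))
        if best is None or c<best[0]: best=(c,t,g)
_,t,g=best;np.save("t.npy",t.as_matrix())
move_pose([.563,.215,.2],g.as_rotvec());print(get_clock())
move_straight([.563,.215,.07],vel=.15)
hit=move_straight([.563,.215,.028],vel=.06,stop_force=6)
print(hit,get_clock(),get_ee_pos())
s=snapshot("side");pickle.dump(s,open("s1.pkl","wb"))
if not hit:
    close_gripper(45);print(get_gripper_width(),get_grip_force(),get_ee_pos())
s2=snapshot("side");print(get_clock())
f=lambda s:cv2.resize(s["pixels"][150:260,170:290],None,fx=3.3,fy=3.3,interpolation=cv2.INTER_CUBIC)
cv2.imwrite("pics/grasp.png",np.hstack([f(s),f(s2)]))
E
```

```text
0 [ 0.63  0.38 -0.11  0.   -1.09  0.65] [-0.18  0.36 -0.18 -0.43 -0.93  2.24] [-0.27  0.43 -0.09 -0.43 -0.97  2.31]
1 [ 0.63  0.38 -0.11  0.   -1.09 -2.49] [-0.18  0.36 -0.18 -0.43 -0.93 -0.9 ] [-0.27  0.43 -0.09 -0.43 -0.97 -0.83]
2.9917
False 4.8583 [0.56326064 0.21515953 0.02814043]
0.0488223597122197 47.26459801197052 [0.56322985 0.21517801 0.02841974]
5.3833
```

View pics/grasp.png

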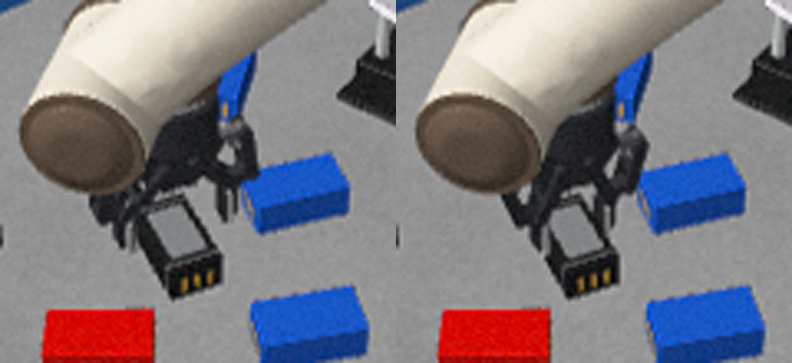

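The left crop has open fingers straddling the pack. The right crop has it gripped at about pixel (575,230), slightly past mid-length. Both blues and the red are clear of the gripper.

```bash
python3 - <<'E'
from rig import *
from h import *
t=R.from_matrix(np.load("t.npy"));A=(PR*t).as_rotvec()
move_straight([.563,.215,.25],vel=.2);print(get_gripper_width(),get_contact_force(),get_ft_torque())
move_pose(pw(120,82,130),A);print(get_clock(),get_gripper_width())
move_straight(pw(120,82,48),vel=.1)
print(get_clock(),get_contact_force(),get_gripper_width())
s=snapshot("side");s2=snapshot("top")
f=lambda s,x,y:cv2.resize(s["pixels"][y:y+110,x:x+120],None,fx=3.3,fy=3.3,interpolation=cv2.INTER_CUBIC)
cv2.imwrite("pics/pre.png",np.hstack([f(s,260,100),f(s2,310,165)]))
E
```

```text
0.048825114898587874 [-0.25911729 -0.09991833 -2.03655354] [0.03346399 0.01821315 0.01706109]
8.1 0.048567980491767325
9.0667 [ 0.9052081   0.33522156 -2.14515097] 0.04880936768557498
```

View pics/pre.png

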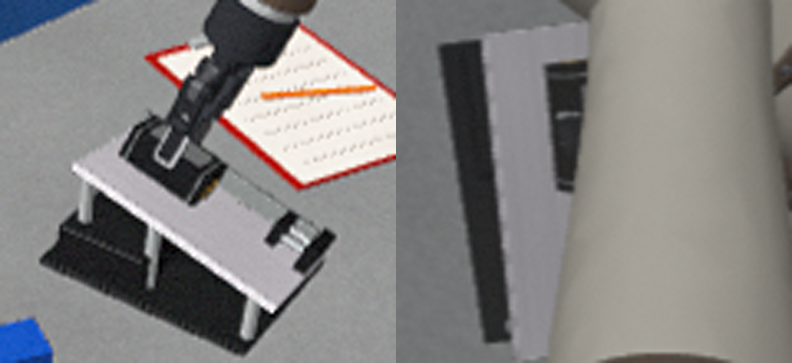

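The side view shows the pack held parallel above the plate, with the fingertip at about (167,165) in the crop. The tips reach low on its sides, so they would catch the pack as it slides. I'll check how deep they sit before deciding on a higher regrasp.

```bash
python3 - <<'E'
from rig import *
from h import *
s=pickle.load(open("s0.pkl","rb"))["side"]
cr=lambda P:((proj(s,P)-[260,100])*3.3).round(0).tolist()
for y in (107,114,121):
  print(y,[(z,cr(pw(120,y,z+48))) for z in(0,-5,-8,-12,-18)])
b=-28+48
for off in(0,-6):
  print(off,"corners +y side: low top/bot, high top/bot",cr(np.array([pw(120+off+a,107,b+z) for a,z in((-45,36),(-45,0),(45,36),(45,0))])))
E
```

```text
107 [(0, [[166.0, 158.0]]), (-5, [[164.0, 162.0]]), (-8, [[162.0, 165.0]]), (-12, [[161.0, 168.0]]), (-18, [[158.0, 173.0]])]
114 [(0, [[163.0, 160.0]]), (-5, [[161.0, 164.0]]), (-8, [[159.0, 167.0]]), (-12, [[158.0, 170.0]]), (-18, [[155.0, 175.0]])]
121 [(0, [[160.0, 162.0]]), (-5, [[158.0, 166.0]]), (-8, [[156.0, 169.0]]), (-12, [[155.0, 172.0]]), (-18, [[152.0, 177.0]])]
0 corners +y side: low top/bot, high top/bot [[209.0, 178.0], [191.0, 208.0], [132.0, 125.0], [115.0, 155.0]]
-6 corners +y side: low top/bot, high top/bot [[214.0, 182.0], [196.0, 212.0], [137.0, 128.0], [120.0, 158.0]]
```

Tip overlap is about 14 mm and the grip sits about 6 mm upslope of the centre. I'll regrasp higher and a little toward the low end, so the opening fingers clear the pack quickly.

```bash
python3 - <<'E'
from rig import *
from h import *
t=R.from_matrix(np.load("t.npy"));A=(PR*t).as_rotvec()
g=(R.from_euler("z",np.radians(-16.6))*t).as_rotvec()
move_straight(pw(120,82,130),vel=.25)
move_pose([.563,.215,.12],g)
move_straight([.563,.215,.045],vel=.12)
print(move_straight([.563,.215,.0275],vel=.04,stop_force=4),get_ee_pos())
open_jaws();move_straight([.563,.215,.06],vel=.15)
move_straight([.5496,.219,.06],vel=.1);move_straight([.5496,.219,.033],vel=.1,stop_force=6)
close_gripper(60);print(get_ee_pos(),get_gripper_width(),get_clock())
move_straight([.5496,.219,.2],vel=.2)
move_pose(pw(125,60,130),A)
move_straight(pw(125,60,50),vel=.12)
print(get_clock(),get_contact_force(),get_gripper_width())
s=snapshot("side");s2=snapshot("top")
f=lambda s,x,y:cv2.resize(s["pixels"][y:y+110,x:x+120],None,fx=3.3,fy=3.3,interpolation=cv2.INTER_CUBIC)
cv2.imwrite("pics/pre2.png",np.hstack([f(s,260,100),f(s2,310,165)]))
E
```

```text
True [0.56291361 0.21501546 0.02812364]
[0.55015219 0.2193673  0.03383712] 0.04789782675899808 14.3167
17.65 [ 0.38386525  0.46117422 -2.17988077] 0.04809718041974003
```

View pics/pre2.png

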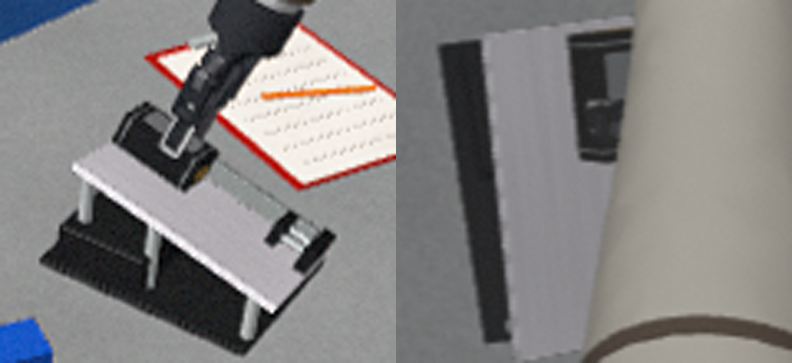

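The pack is parallel to the fence, inside the plate's upper edge and clear of the fence. Next I lower it, let go and lift off.

```bash
python3 - <<'E'
from rig import *
from h import *
hit=move_straight(pw(125,60,26),vel=.025,stop_force=3)
print(hit,(PR.inv().apply(get_ee_pos()-PO)*1000).round(1),get_clock(),get_contact_force())
if hit:
    open_jaws()
    move_straight(pw(125,60,90),vel=.4)
    move_straight(pw(185,60,150),vel=.25)
    pause(.5);s=snapshot("side");s2=snapshot("top");print(get_clock())
    pickle.dump((s,s2),open("s3.pkl","wb"))
    f=lambda s,x,y:cv2.resize(s["pixels"][y:y+110,x:x+120],None,fx=3.3,fy=3.3,interpolation=cv2.INTER_CUBIC)
    cv2.imwrite("pics/slid.png",np.hstack([f(s,260,100),f(s2,310,165)]))
E
```

```text
True [124.9  59.5  38. ] 18.325 [-0.57351396 -1.18940631  3.62589119]
20.1583
```

View pics/slid.png

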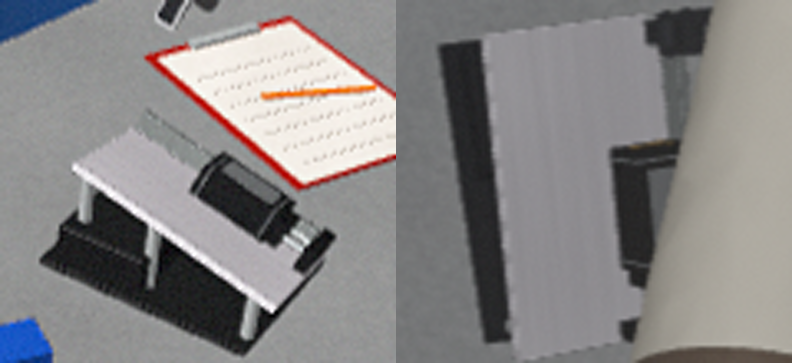

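The pack has slid into the corner and lies flush against fence and block: low end at side crop (280,225), upper end at (200,170). Now the push.

```bash
python3 - <<'E'
from rig import *
from h import *
t=R.from_matrix(np.load("t.npy"));A=(PR*t).as_rotvec()
L=lambda:(PR.inv().apply(get_ee_pos()-PO)*1000).round(1)
close_gripper(20)
move_straight(pw(140,25,90),vel=.2,attitude=A)
print(move_straight(pw(140,25,25),vel=.1,stop_force=5),L())
print("contact",move_straight(pw(95,25,25),vel=.025,stop_force=2.5),L(),get_contact_force(),get_clock())
x0=L()[0]
print("push",move_straight(pw(x0-18,25,25),vel=.009,stop_force=14),L(),get_clock())
F=PR.inv().apply(get_contact_force());print(F.round(1))
s=snapshot("side");s2=snapshot("top")
f=lambda s,x,y:cv2.resize(s["pixels"][y:y+110,x:x+120],None,fx=3.3,fy=3.3,interpolation=cv2.INTER_CUBIC)
cv2.imwrite("pics/push.png",np.hstack([f(s,260,100),f(s2,310,165)]))
E
```

```text
False [140.6  24.8  25.5]
contact True [107.3  24.8  24.9] [1.79823599 0.11613637 0.41232149] 23.525
push True [100.3  24.6  25.7] 24.8667
[2.5 0.3 1.2]
```

View pics/push.png

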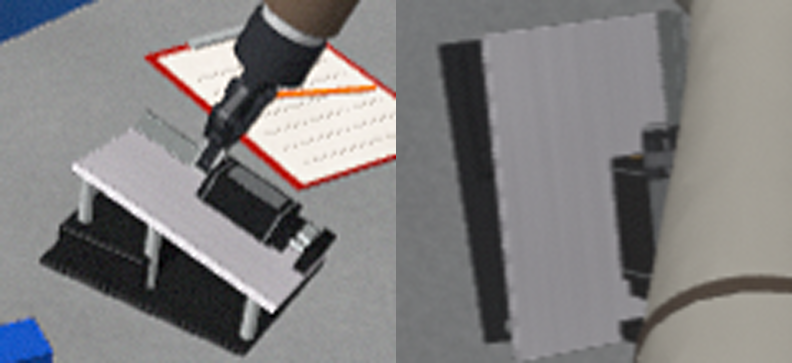

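It moved about 7 mm before a 14 N trigger, and the remaining force is low. Travel should be 9–12 mm, so I push again gently.

```bash
python3 - <<'E'
from rig import *
from h import *
L=lambda:(PR.inv().apply(get_ee_pos()-PO)*1000).round(1)
F=lambda:PR.inv().apply(get_contact_force()).round(1)
for i in range(4):
    x=L()[0]
    r=move_straight(pw(x-8,25,25),vel=.006,stop_force=14)
    print(r,L(),F(),get_clock());pause(.1);print(L(),F())
    if abs(L()[0]-x)<.5:break
s=snapshot("side");s2=snapshot("top");pickle.dump((s,s2),open("s4.pkl","wb"))
E
```

```text
True [100.4  24.   26.9] [1.7 0.5 1.3] 26.325
[100.4  24.   26.8] [ 1.6 -0.3  0.4]
```

```bash
python3 - <<'E'
from rig import *
from h import *
L=PR.inv().apply(get_ee_pos()-PO)*1000
move_straight(pw(L[0]+25,25,27),vel=.06)
move_straight(pw(125,25,120),vel=.2)
move_pose([.40,.30,.35],R.from_euler("x",np.pi).as_rotvec())
print(get_clock())
s=snapshot("side");s2=snapshot("top");pickle.dump((s,s2),open("s5.pkl","wb"))
S0=pickle.load(open("s0.pkl","rb"))
f=lambda s,x,y:cv2.resize(s["pixels"][y:y+60,x:x+70],None,fx=5.6,fy=5.6,interpolation=cv2.INTER_CUBIC)[:300]
cv2.imwrite("pics/fin.png",np.vstack([np.hstack([f(S0["side"],310,145),f(s,310,145)]),np.hstack([f(S0["top"],350,215),f(s2,350,215)])]))
for n,x,y in(("side",310,145),("top",350,215)):
  for o in(0,10): print(n,o,((proj(S0[n],np.array([pw(o-12,45,27),pw(o-12,5,27),pw(o+90,50,36),pw(o+90,0,36)]))-[x,y])*5.6).round(0).tolist())
E
```

```text
29.7583
side 0 [[215.0, 147.0], [238.0, 126.0], [74.0, 36.0], [106.0, 13.0]]
side 10 [[201.0, 137.0], [224.0, 116.0], [60.0, 26.0], [92.0, 4.0]]
top 0 [[201.0, 226.0], [282.0, 211.0], [179.0, -11.0], [283.0, -27.0]]
top 10 [[199.0, 203.0], [280.0, 188.0], [177.0, -34.0], [281.0, -50.0]]
```

View pics/fin.png

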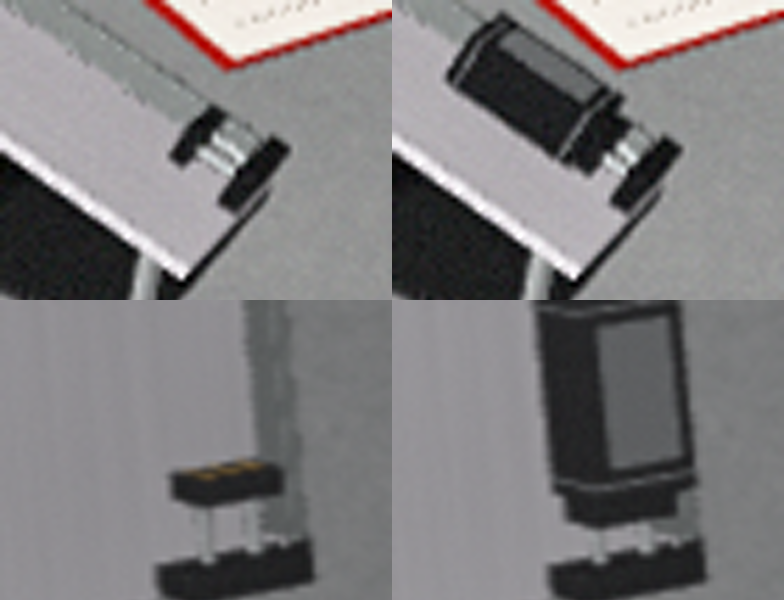

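The block has moved about 22 px (about 10 mm) towards its stop, as predicted for home, and the pack is flush. A last gentle push at slightly higher force will confirm it's at the hard stop.

```bash
python3 - <<'E'
from rig import *
from h import *
t=R.from_matrix(np.load("t.npy"));A=(PR*t).as_rotvec()
L=lambda:(PR.inv().apply(get_ee_pos()-PO)*1000).round(2)
F=lambda:PR.inv().apply(get_contact_force()).round(1)
move_pose(pw(135,25,120),A)
move_straight(pw(125,25,25),vel=.12,stop_force=5)
move_straight(pw(106,25,25),vel=.06,stop_force=5);print(L(),F())
for fs in(3,10,18):
    x=L()[0];r=move_straight(pw(x-8,25,25),vel=.008,stop_force=fs);print(fs,r,L(),F(),get_clock());pause(.15);print(L(),F())
L0=L();move_straight(pw(L0[0]+25,25,27),vel=.06)
move_straight(pw(125,25,120),vel=.2)
move_pose([.40,.30,.35],R.from_euler("x",np.pi).as_rotvec())
s=snapshot("side");s2=snapshot("top");o=pickle.load(open("s5.pkl","rb"))
for a,b,(x,y,w,h) in((o[0],s,(310,145,60,50)),(o[1],s2,(370,215,50,60))):
    p=[cv2.cvtColor(q["pixels"][y:y+h,x:x+w],cv2.COLOR_BGR2GRAY).astype(np.float32) for q in(a,b)]
    print("shift px",cv2.phaseCorrelate(*p),"maxdiff",cv2.absdiff(*[cv2.GaussianBlur(q,(3,3),0) for q in p]).max())
print(get_clock())
E
```

```text
[105.7   24.82  25.39] [0.7 0.7 0.4]
3 True [100.18  24.81  24.86] [1.4 0.  0.4] 34.1333
[100.17  24.82  24.55] [ 2.  -0.5  0.7]
10 True [100.26  24.64  25.25] [ 0.9 -0.9  0.1] 34.8667
[100.27  24.6   25.04] [ 1.1 -0.7  0.7]
18 False [99.91 24.19 26.94] [14.2  3.6  0.2] 36.2417
[99.89 24.17 26.97] [14.3  2.5 -0.3]
shift px ((0.038224522610505574, -0.0534973882786538), 1.0089728749593099) maxdiff 5.625
shift px ((-0.008359984267045206, 0.009185387380874488), 0.9852783441543579) maxdiff 2.625
39.85
```

```bash
python3 -c "
from rig import *
print(get_contact_force(),get_clock());print(sign_off())"
```

```text
[ 0.76745138 -0.73155845 -0.37090412] 39.85
the job is handed in; nothing more can be done
None
```

The job is handed in at 39.9 s: the pack slid by itself into the corner and I pushed it along the fence until the block stopped moving, stalling under about 14 N (twice its friction), with the arm then clear and nothing else touched.

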